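Switch on the kitchen radio

ROBOT

A 6-joint arm with a two-finger parallel gripper is mounted at the origin on the work surface. World frame = base frame: x ahead of the robot, y to its left, z up, the work surface at z = 0. Lengths are in m, angles in rad, forces in N, time in s.
With the tool pointing down it reaches from about 0.35 to 0.925 m from the base axis. Payload 6.4 kg.
Tool frame: the origin (TCP) lies on the centre line of the jaws, within the pads' length; the fingertips stand 17 mm ahead of it and the grasp point (between the pads) lies 2 mm behind it (env.finger_overhang is the distance from the TCP to the fingertips, in m); z points along the fingers, y is the line along which they close (so a half turn about z gives the same grasp; the last joint's range is limited). The gripper opens to 94 mm and grips with 3 to 60 N. Pads are 16 mm wide; open, the fingers measure 119 mm over their backs; the gripper's body (75 mm by 177 mm) begins 78 mm behind the grasp point.
Start: joints at [-1.375, 0.245, 1.558, -0, 1.339, -0.174], TCP at [0.235, -0.606, 0.222] pointing down, gripper open.
Joint ranges: [-3.13, 3.13], [-1.02, 2.26], [0.13, 2.54], [-0.95, 4.09], [0.21, 2.88], [-2.74, 2.74]. Speed limits (rad/s): [2.57, 2.57, 3.14, 3.14, 3.14, 3.14].

INTERFACE

Orientations are given as a rotation vector (axis times angle).
In Python, from rig import env, vision, spotter gives the robot as it stands.
- The arm moves only by the tool drive_tool, never from a script. Its argument "deltas" is a list that holds one entry, the list of rows, each a list of 7 numbers: the shift along the tool's x, y, z in mm, then the turn, a rotation vector about the tool's x, y, z in degrees, then the opening, from -1 (shut) to 1 (fully open), so that 0 is half open. In form: [[[x, y, z, rx, ry, rz, hand], ...]]. A call has exactly 5 rows; each row shifts and turns the commanded pose from where the row before left it, along the tool's axes as they then stand; what a row does not reach is not made up. A row lasts 1/12 s, in which the tool goes at most 41.7 mm and 7.16 degrees, less where a joint would pass 70% of its speed; a pose out of reach is approached as far as the arm can. A call with a gripper value outside its range is refused whole. The fingers move at their own pace and stop on an object; "grip_force" is the grip in N (left out, the last holds). Time passes only in rows, so rows that do not move let the fingers close, or fill a call up. It gives the time, the measured TCP pose, the force, the opening and the grip force at its end, in the units of the state.
- env.sense(): the state, without advancing time (a new reading comes with each control period).
- vision.read_camera(name): name is "side" or "top" or "wrist"; returns a dict with "image" (480x640x3 uint8, red, green, blue), "range_z" (480x640 float32, m along the optical axis (not along the pixel's ray), 0 where there is no reading), "fx", "fy", "cx", "cy" (pixels), "R" (3x3) and "t" (3): a world point X has camera coordinates R X + t; the wrist camera has in their place "hand_eye" (4x4, takes a point from camera to tool coordinates, whose origin is the TCP and whose axes are the flange's). Camera axes: x right, y down, z forward; pixel columns grow to the right and rows downward; lengths in m; the calibration is good to about 2 mm. A picture is of the moment at which its call begins: read the wrist's pose just before it.
- env.hand_in(): hands the job in; it is judged then, once.
Trained networks look in a picture, given as the dict that the camera call returned (one of the last four; its "shot" number tells which), for a name from the list of things; names that differ only in an ending like _2 or _b are one class to them, and where a whole thing is asked for, a point or a joint stands for the part that bears it (a point fixed in the world has none). Each returns a list of dicts, best first, with "score" (0 to 1); they miss things now and then, are a little off and sometimes report something else, mostly with a low value. They report only what shows in the picture. A call takes as long as a camera call. They do not tell look-alikes from the thing itself.
- spotter.recognise(picture, query): "box" ([left, top, right, bottom] in pixels, round what is visible of it).
- spotter.place_of(picture, query): "point" ([column, row] in pixels: a listed point, or the origin of a listed thing).
The state is a dict: "time_s": time; "joint_pos": joint angles; "qvel": joint speeds; "joint_efforts": joint torques, N m; "tcp_pos": TCP position; "tool_rot": TCP orientation; "force": force on the tool from outside, world axes, zero at the start; "moment": the same for the moment, N m; "grip_width": finger opening in m; "finger_force": force on a finger pad.
Only numpy, scipy, OpenCV 4.12 (cv2) and the standard library are available. Lean on these libraries where they do the work, as an engineer would, in place of code of your own. Each camera call takes 0.05 s, during which the arm holds its last target. There are 200 camera calls.

TASK

Switch on the kitchen radio: take hold of its red knob, pull it straight up nearly as far as it goes and keep it out for about a second, then let it go back down and rest fully home, and let go of it. Leave the white knob and the little china cow alone.

Things in the scene. Friction and masses are not known exactly. Their poses are not given: they have to be found in the camera images.
- power_grip (a point): where to grip the RED pull knob on the radio's flat top: on its vertical axis, 28 mm above that top when home, rising with the knob; z up. Upright round plastic knob, 30 mm in diameter; gripping part from 10 to 40 mm above the top, on a 16 mm stem with a 40 mm wide, 3 mm high steel collar at its foot. The radio is a fixed wooden box 300 x 150 mm, 120 mm high, its place and yaw vary
- power_knob (a joint): how far the red knob is pulled up, m: 0 is home, 0.018 is its upper stop; the radio switches on when it is held beyond 0.010. A spring pulls it back with about 2 N at home and 5 N at the stop; freed, it goes home by itself
- alarm_knob (a joint): how far the WHITE knob is pulled up, m: the alarm, same shape, size and spring as the red one; it must stay home (0). The two knobs stand near the two ends of the radio's top (either way round), 180 mm apart, with a flat tuning dial 7 mm high between them
- cow: china cow, brown with white patches, loose on the counter beside or beyond the radio: 140 mm long along its x (head to +x), 46 mm wide, 93 mm high, 250 g; origin on the counter under its middle, z up. A copper mug (85 mm high) and an amber jar with a green cap (100 mm high) stand near too, 100 mm or more from the radio's knobs; all are lower than the radio's top
Things that resemble listed ones, but are neither listed nor needed, are in the scene too. Leave any turquoise look-alike of the cow alone.

How it is judged:
On the way:
1. the red knob is held pulled up beyond 10 mm for 0.4 s (value of joint power_knob above 0.01 m), for 0.4 s.
At the end, for the whole second after the job is handed in: After having been held up beyond 10 mm for 0.4 s, the red knob is back home and at rest (within 2 mm), the white knob is home (within 2 mm), and the cow stands upright (within 10 degrees) within 20 mm of where it began (value of joint each of power_knob, alarm_knob below 0.002 m and distance of cow from where it was at the start of the episode below 0.02 m and angle between cow's own z axis and vertical below 0.17 rad); the robot touches nothing.
It fails at once if the white knob is pulled up by more than 5 mm (value of joint alarm_knob above 0.005 m).
It fails at once if the cow is pushed more than 20 mm or tipped by more than 20 degrees (distance of cow from where it was at the start of the episode above 0.02 m or angle between cow's own z axis and vertical above 0.35 rad).
It also fails if it takes over 30 s, if anything falls off the work surface, if the arm or the gripper's body presses on something with over 40 N, if the wrist force passes 120 N, or if a joint passes its speed limit or range.

## Working session

There is one attempt and no reset: what is moved stays moved. The work goes in short steps, Python scripts to look and compute and a tool call to move; the robot and the scene stay as the last step left them, time stands still between calls to the robot, and variables do not carry over. Pictures are saved under pics/ and viewed, at most 10 in all, crops included, and the job is handed in when it is done.

Besides the shell and the picture viewer there is one more tool, called after ">>>" as name(argument=value, ...), one argument or row to a line, values as JSON. drive_tool: Moves the arm, as the interface text tells. Its arguments: {"type":"object","properties":{"deltas":{"type":"array","items":{"type":"array","items":{"type":"array","items":{"type":"number"}}}},"grip_force":{"type":"number"}},"required":["deltas"]}

```bash
mkdir -p pics; cat > h.py <<'E'
import numpy as np, cv2
from rig import env, vision, spotter
from scipy.spatial.transform import Rotation as Ro
def world(p,u,v,s=None):
    # median depth around pixel
    u0,v0=int(round(u)),int(round(v)); w=p["range_z"][max(v0-2,0):v0+3,max(u0-2,0):u0+3]; w=w[w>0]
    d=float(np.median(w)); c=d*np.array([(u-p["cx"])/p["fx"],(v-p["cy"])/p["fy"],1])
    if "R" in p: return np.array(p["R"]).T@(c-np.array(p["t"]))
    H=np.array(p["hand_eye"]); return Ro.from_rotvec(s["tool_rot"]).apply(H[:3,:3]@c+H[:3,3])+s["tcp_pos"]
def save(p,n): cv2.imwrite(f"pics/{n}.png",p["image"][:,:,::-1])
E
python3 - <<'E'
from h import *
np.set_printoptions(precision=4,suppress=True)
s=env.sense();print(s["time_s"],s["tcp_pos"],s["tool_rot"],s["grip_width"],s["force"])
print(Ro.from_rotvec(s["tool_rot"]).as_matrix())
for n in("top","side"):
    p=vision.read_camera(n);save(p,n+"0")
    for q in("power_grip","alarm_knob","cow"):
        for r in spotter.place_of(p,q)[:3]: print(n,q,r["score"],r["point"],world(p,*r["point"]))
        for r in spotter.recognise(p,q)[:3]: print(n,q,"box",r["score"],r["box"])
E
```

```text
0.0 [ 0.2348 -0.6055  0.2214] [-3.0862 -0.5773  0.    ] 0.09375651255112127 [ 0.7345 -0.0438  0.0619]
[[ 0.9324  0.3615 -0.0004]
 [ 0.3615 -0.9324  0.0018]
 [ 0.0003 -0.0018 -1.    ]]
top power_grip 0.66 [378.4, 283.8] [ 0.5349 -0.0672  0.1598]
top power_grip box 0.45 [369.0, 277.1, 388.2, 291.6]Traceback (most recent call last):
  File "<stdin>", line 8, in <module>
ValueError: it knows: cow, power_grip
```

```bash
python3 - <<'E'
from h import *
np.set_printoptions(precision=4,suppress=True)
for n in("top","side"):
    p=vision.read_camera(n);save(p,n+"1")
    for q in("power_grip","cow"):
        for r in spotter.place_of(p,q)[:4]: print(n,q,r["score"],r["point"],world(p,*r["point"]))
    im=p["image"].astype(int)
    m=((im[...,0]>120)&(im[...,1]<70)&(im[...,2]<70)).astype(np.uint8)
    k,l,st,c=cv2.connectedComponentsWithStats(m)
    for i in range(1,k):
        if st[i,4]>30: print("red",st[i],c[i],world(p,*c[i]))
    if n=="top":
        # points above 0.1 m: radio outline
        v,u=np.nonzero(p["range_z"]>0); d=p["range_z"][v,u]
        X=(np.c_[(u-p["cx"])/p["fx"],(v-p["cy"])/p["fy"],np.ones(len(u))]*d[:,None]-np.array(p["t"]))@np.array(p["R"])
        for a,b in((.11,.13),(.14,.175)):
            M=np.zeros((480,640),np.uint8);s=(X[:,2]>a)&(X[:,2]<b);M[v[s],u[s]]=1
            k,l,st,c=cv2.connectedComponentsWithStats(M)
            for i in range(1,k):
                if st[i,4]>30:
                    q=X[s][l[v[s],u[s]]==i]; print(a,st[i],(np.percentile(q,2,0)+np.percentile(q,98,0))/2,cv2.minAreaRect(q[:,:2].astype(np.float32)))
E
```

```text
top power_grip 0.76 [377.5, 285.6] [ 0.5314 -0.0654  0.1595]
top cow 0.93 [291.9, 285.7] [0.5359 0.1072 0.0689]
top cow 0.77 [225.6, 267.2] [0.5785 0.2483 0.0679]
0.11 [  344   241   154    83 10470] [ 0.5375 -0.1555  0.1201] ((0.5377329587936401, -0.15672045946121216), (0.15012961626052856, 0.3005940914154053), 2.6261422634124756)
0.14 [461 271  18  16 224] [ 0.5419 -0.2453  0.153 ] ((0.5423315167427063, -0.24592606723308563), (0.029493920505046844, 0.030223989859223366), 50.41968536376953)
0.14 [370 277  16  16 197] [ 0.5336 -0.0662  0.1537] ((0.5335543751716614, -0.06599634140729904), (0.029189905151724815, 0.028814703226089478), 0.7182601094245911)
side power_grip 0.77 [401.4, 198.4] [ 0.537  -0.0559  0.1593]
side cow 0.87 [304.9, 379.1] [0.557  0.2941 0.0643]
side cow 0.72 [359.4, 319.4] [0.5272 0.151  0.0519]
red [397 191  16   9 118] [404.5 195. ] [ 0.5349 -0.0675  0.1598]
```

View pics/top0.png

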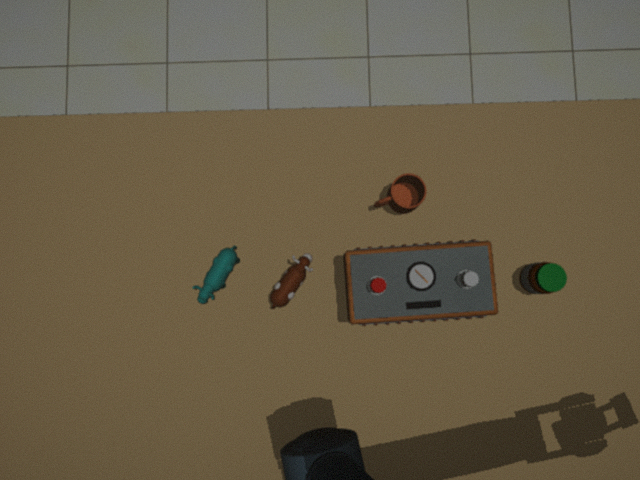

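View pics/side1.png

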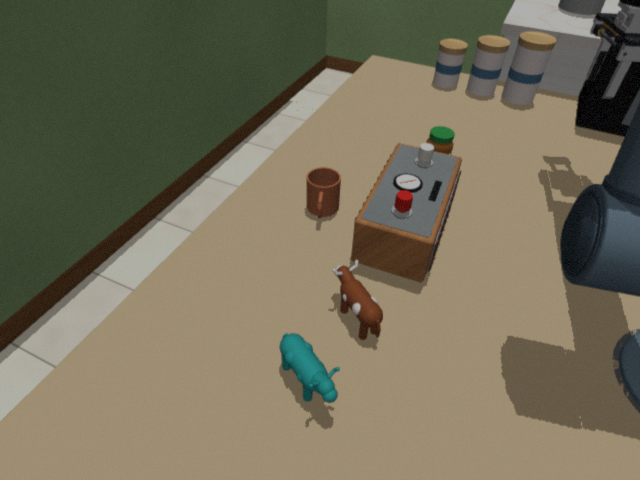

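The red knob is at top pixel (378,285), i.e. world (0.534, -0.066), with its top at 0.16. The white knob is at (469,279). The brown cow is at (291,284) and the turquoise look-alike at (220,275). I'll move above the red knob and turn so the jaws close along world x, away from the dial.

>>> drive_tool(
  deltas=[
    [[23.7,-19.8,0,0,0,0,1],[23.7,-19.8,0,0,0,0,1],[23.7,-19.8,0,0,0,0,1],[23.7,-19.8,0,0,0,0,1],[23.7,-19.8,0,0,0,0,1]],
  ],
)

```text
time_s: 0.87
tcp_pos: [0.3101, -0.4697, 0.2225]
tool_rot: [3.088, 0.577, 0.0]
force: [0.2, 0.8, 1.3]
grip_width: 0.0943
finger_force: 0.0
```

>>> drive_tool(
  deltas=[
    [[23.7,-19.8,0,0,0,0,1],[23.7,-19.8,0,0,0,0,1],[23.7,-19.8,0,0,0,0,1],[23.7,-19.8,0,0,0,0,1],[23.7,-19.8,0,0,0,0,1]],
  ],
)

```text
time_s: 1.28
tcp_pos: [0.3849, -0.3345, 0.2227]
tool_rot: [3.088, 0.577, 0.0]
force: [0.4, 0.8, 0.2]
grip_width: 0.0939
finger_force: 0.0
```

>>> drive_tool(
  deltas=[
    [[23.7,-19.8,0,0,0,0,1],[23.7,-19.8,0,0,0,0,1],[23.7,-19.8,0,0,0,0,1],[23.7,-19.8,0,0,0,0,1],[23.7,-19.8,0,0,0,0,1]],
  ],
)

```text
time_s: 1.7
tcp_pos: [0.4596, -0.1993, 0.2227]
tool_rot: [3.088, 0.577, 0.001]
force: [0.5, -1.2, 0.5]
grip_width: 0.0937
finger_force: 0.0
```

>>> drive_tool(
  deltas=[
    [[23.7,-19.8,0,0,0,0,1],[23.7,-19.8,0,0,0,0,1],[23.7,-19.8,0,0,0,0,1],[23.7,-19.8,0,0,0,0,1],[23.7,-19.8,0,0,0,0,1]],
  ],
)

```text
time_s: 2.12
tcp_pos: [0.5344, -0.064, 0.2227]
tool_rot: [3.088, 0.578, 0.001]
force: [0.4, 0.1, -0.3]
grip_width: 0.0938
finger_force: 0.0
```

>>> drive_tool(
  deltas=[
    [[0,0,0,0,0,-6.9,1],[0,0,0,0,0,-6.9,1],[0,0,0,0,0,-6.9,1],[0,0,0,0,0,-6.9,1],[0,0,0,0,0,-6.9,1]],
  ],
)

```text
time_s: 2.53
tcp_pos: [0.5338, -0.0654, 0.2226]
tool_rot: [2.773, 1.476, 0.0]
force: [-0.8, 0.5, 0.2]
grip_width: 0.094
finger_force: 0.0
```

>>> drive_tool(
  deltas=[
    [[0,0,0,0,0,-6.9,1],[0,0,0,0,0,-6.9,1],[0,0,0,0,0,-6.9,1],[0,0,0,0,0,-6.9,1],[0,0,0,0,0,-6.9,1]],
  ],
)

```text
time_s: 2.95
tcp_pos: [0.5338, -0.0655, 0.2226]
tool_rot: [2.211, 2.232, 0.0]
force: [-1.1, 0.1, -0.7]
grip_width: 0.094
finger_force: 0.0
```

```bash
cat > m.py <<'E'
from h import *
np.set_printoptions(precision=4,suppress=True)
s=env.sense();print(s["time_s"],s["tcp_pos"],s["joint_pos"],s["force"],s["grip_width"]);R=Ro.from_rotvec(s["tool_rot"]);print(R.as_matrix())
for n in("top","wrist"):
    s=env.sense();p=vision.read_camera(n)
    if n=="wrist": save(p,"w%d"%p["shot"]);print("w%d"%p["shot"])
    for r in spotter.place_of(p,"power_grip")[:2]: print(n,r["score"],r["point"],world(p,*r["point"],s))
    v,u=np.nonzero(p["range_z"]>0); d=p["range_z"][v,u]
    C=np.c_[(u-p["cx"])/p["fx"],(v-p["cy"])/p["fy"],np.ones(len(u))]*d[:,None]
    if n=="top": X=(C-np.array(p["t"]))@np.array(p["R"])
    else:
        H=np.array(p["hand_eye"]);X=R.apply(C@H[:3,:3].T+H[:3,3])+s["tcp_pos"]
    im=p["image"][v,u].astype(int)
    k=(im[:,0]>2*im[:,1])&(im[:,0]>2*im[:,2])&(X[:,2]>.135)&(np.hypot(X[:,0]-.534,X[:,1]+.066)<.04)
    if k.sum()>20:
        q=X[k];t=q[q[:,2]>np.percentile(q[:,2],95)-.004]
        print(n,k.sum(),"top circle",cv2.minEnclosingCircle(t[:,:2].astype(np.float32)),"z",np.median(t[:,2]))
E
python3 m.py
```

```text
2.95 [ 0.5338 -0.0655  0.2226] [-0.3331 -0.0187  1.8447  0.      1.3154 -0.3423] [-1.0959  0.1341 -0.6831] 0.09395621010237949
[[-0.0092  1.      0.0002]
 [ 1.      0.0092 -0.0001]
 [-0.0001  0.0002 -1.    ]]
w5
wrist 0.73 [321.6, 260.4] [ 0.533  -0.0636  0.1609]
wrist 1905 top circle ((0.5330491662025452, -0.06732387095689774), 0.014908941462635994) z 0.160519334352799
```

The wrist camera confirms the knob at (0.533, -0.067), top at 0.1605. I'll descend now.

>>> drive_tool(
  deltas=[
    [[-0.3,-0.1,8,0,0,0,1],[-0.3,-0.1,8,0,0,0,1],[-0.3,-0.1,8,0,0,0,1],[-0.3,-0.1,8,0,0,0,1],[0,0,8,0,0,0,1]],
  ],
)

```text
time_s: 3.57
tcp_pos: [0.533, -0.0667, 0.181]
tool_rot: [-2.218, -2.224, 0.001]
force: [-0.4, -0.1, -0.2]
grip_width: 0.0938
finger_force: 0.0
```

>>> drive_tool(
  deltas=[
    [[0,0,8,0,0,0,1],[0,0,8,0,0,0,1],[0,0,8,0,0,0,1],[0,0,8,0,0,0,1],[0,0,4,0,0,0,1]],
  ],
)

```text
time_s: 3.98
tcp_pos: [0.5328, -0.0665, 0.145]
tool_rot: [-2.217, -2.224, 0.001]
force: [-0.6, -0.0, 0.3]
grip_width: 0.0943
finger_force: 0.0
```

>>> drive_tool(
  deltas=[
    [[0,0,0,0,0,0,0],[0,0,0,0,0,0,-0.2],[0,0,0,0,0,0,-0.5],[0,0,0,0,0,0,-1],[0,0,0,0,0,0,-1]],
  ],
  grip_force=25,
)

```text
time_s: 4.4
tcp_pos: [0.5337, -0.0668, 0.147]
tool_rot: [2.217, 2.224, 0.001]
force: [0.1, -0.3, 0.0]
grip_width: 0.0641
finger_force: 0.0
```

>>> drive_tool(
  deltas=[
    [[0,0,0,0,0,0,-1],[0,0,0,0,0,0,-1],[0,0,0,0,0,0,-1],[0,0,0,0,0,0,-1],[0,0,0,0,0,0,-1]],
  ],
)

```text
time_s: 4.82
tcp_pos: [0.5333, -0.0667, 0.1465]
tool_rot: [-2.218, -2.225, 0.0]
force: [-4.1, 0.1, 1.1]
grip_width: 0.0305
finger_force: 2.3
```

>>> drive_tool(
  deltas=[
    [[0,0,0,0,0,0,-1],[0,0,0,0,0,0,-1],[0,0,0,0,0,0,-1],[0,0,-1,0,0,0,-1],[0,0,-2,0,0,0,-1]],
  ],
)

```text
time_s: 5.23
tcp_pos: [0.5328, -0.0667, 0.1485]
tool_rot: [-2.217, -2.224, 0.001]
force: [-0.9, -0.1, -3.0]
grip_width: 0.0297
finger_force: 25.0
```

>>> drive_tool(
  deltas=[
    [[0,0,-3,0,0,0,-1],[0,0,-3,0,0,0,-1],[0,0,-3,0,0,0,-1],[0,0,-2,0,0,0,-1],[0,0,-1.5,0,0,0,-1]],
  ],
)

```text
time_s: 5.65
tcp_pos: [0.5329, -0.0667, 0.1618]
tool_rot: [-2.217, -2.224, 0.001]
force: [-3.9, -2.0, -5.0]
grip_width: 0.0295
finger_force: 25.0
```

>>> drive_tool(
  deltas=[
    [[0,0,0,0,0,0,-1],[0,0,0,0,0,0,-1],[0,0,0,0,0,0,-1],[0,0,0,0,0,0,-1],[0,0,0,0,0,0,-1]],
  ],
)

```text
time_s: 6.07
tcp_pos: [0.5329, -0.0667, 0.1616]
tool_rot: [-2.217, -2.224, 0.001]
force: [-4.7, -0.6, -4.5]
grip_width: 0.0296
finger_force: 25.0
```

```bash
python3 m.py; python3 - <<'E'
from h import *
p=vision.read_camera("side");c=p["image"][130:290,300:500,::-1];cv2.imwrite("pics/s2.png",cv2.resize(c,None,fx=4,fy=3.5))
E
```

```text
6.0667 [ 0.5329 -0.0667  0.1616] [-0.3356  0.0466  1.8958 -0.0003  1.2005 -0.3388] [-4.7438 -0.6493 -4.4709] 0.029567943694092554
[[-0.0033  1.     -0.0014]
 [ 1.      0.0033  0.0002]
 [ 0.0002 -0.0014 -1.    ]]
w7
wrist 0.78 [322.9, 302.0] [ 0.533  -0.0617  0.1758]
wrist 4381 top circle ((0.5340699553489685, -0.06026714667677879), 0.022141028195619583) z 0.175580833406195
```

View pics/s2.png

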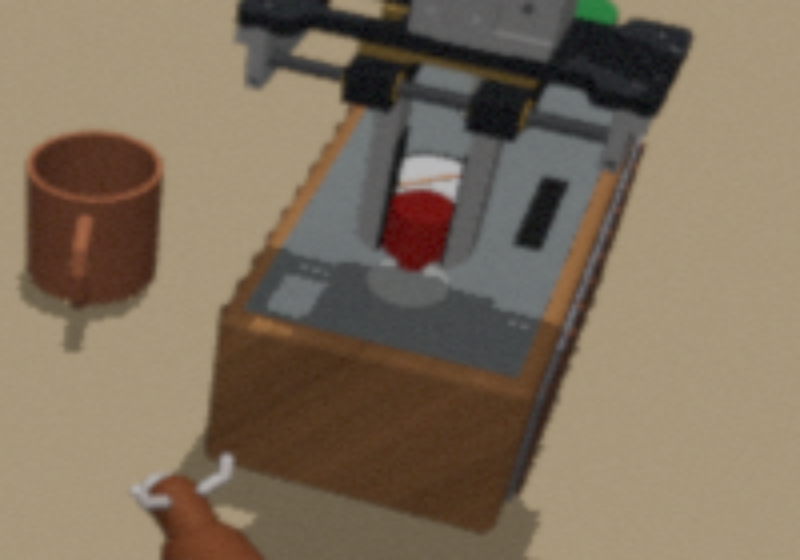

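The knob (crop pixel (418,230)) is held between the fingers. Its top is at 0.1756, about 15 mm out. I'll hold a little longer, then lower and release.

>>> drive_tool(
  deltas=[
    [[0,0,0,0,0,0,-1],[0,0,0,0,0,0,-1],[0,0,0,0,0,0,-1],[0,0,0,0,0,0,-1],[0,0,0,0,0,0,-1]],
  ],
)

```text
time_s: 6.73
tcp_pos: [0.5329, -0.0667, 0.1616]
tool_rot: [-2.217, -2.224, 0.001]
force: [-5.5, -1.9, -4.4]
grip_width: 0.0292
finger_force: 25.0
```

>>> drive_tool(
  deltas=[
    [[0,0,2,0,0,0,-1],[0,0,3,0,0,0,-1],[0,0,3,0,0,0,-1],[0,0,3,0,0,0,-1],[0,0,2,0,0,0,-1]],
  ],
)

```text
time_s: 7.15
tcp_pos: [0.5329, -0.0667, 0.1487]
tool_rot: [-2.217, -2.224, 0.001]
force: [-6.3, -1.8, -3.1]
grip_width: 0.0295
finger_force: 25.0
```

>>> drive_tool(
  deltas=[
    [[0,0,1.5,0,0,0,-1],[0,0,0.5,0,0,0,-1],[0,0,0,0,0,0,-1],[0,0,0,0,0,0,-1],[0,0,0,0,0,0,-1]],
  ],
)

```text
time_s: 7.57
tcp_pos: [0.5329, -0.0666, 0.147]
tool_rot: [-2.217, -2.224, 0.001]
force: [-5.2, -2.0, -3.4]
grip_width: 0.0295
finger_force: 25.0
```

>>> drive_tool(
  deltas=[
    [[0,0,0,0,0,0,0],[0,0,0,0,0,0,0.5],[0,0,0,0,0,0,1],[0,0,0,0,0,0,1],[0,0,0,0,0,0,1]],
  ],
)

```text
time_s: 7.98
tcp_pos: [0.5342, -0.0668, 0.1478]
tool_rot: [2.216, 2.224, 0.002]
force: [1.0, -0.5, -0.5]
grip_width: 0.0595
finger_force: 0.0
```

>>> drive_tool(
  deltas=[
    [[0,0,0,0,0,0,1],[0,0,0,0,0,0,1],[0,0,0,0,0,0,1],[0,0,0,0,0,0,1],[0,0,0,0,0,0,1]],
  ],
)

```text
time_s: 8.4
tcp_pos: [0.5334, -0.0667, 0.1469]
tool_rot: [-2.218, -2.225, -0.0]
force: [0.3, 0.3, 0.5]
grip_width: 0.0922
finger_force: 0.0
```

Fully open; I'll rise clear.

>>> drive_tool(
  deltas=[
    [[0,0,-8,0,0,0,1],[0,0,-15,0,0,0,1],[0,0,-20,0,0,0,1],[0,0,-20,0,0,0,1],[0,0,-15,0,0,0,1]],
  ],
)

```text
time_s: 8.82
tcp_pos: [0.5339, -0.0669, 0.2274]
tool_rot: [2.216, 2.224, 0.002]
force: [-0.2, -0.4, -0.2]
grip_width: 0.0941
finger_force: 0.0
```

>>> drive_tool(
  deltas=[
    [[0,0,0,0,0,0,1],[0,0,0,0,0,0,1],[0,0,0,0,0,0,1],[0,0,0,0,0,0,1],[0,0,0,0,0,0,1]],
  ],
)

```text
time_s: 9.23
tcp_pos: [0.5327, -0.0665, 0.2236]
tool_rot: [-2.216, -2.224, 0.002]
force: [0.1, -0.2, 0.5]
grip_width: 0.0939
finger_force: 0.0
```

```bash
python3 m.py; python3 - <<'E'
from h import *
p=vision.read_camera("side");save(p,"s3")
for r in spotter.place_of(p,"cow"): print(r)
E
```

```text
9.2333 [ 0.5327 -0.0665  0.2236] [-0.3355 -0.0204  1.8444 -0.      1.32   -0.3388] [ 0.0993 -0.2446  0.5038] 0.09394220555964487
[[-0.0033  1.     -0.0023]
 [ 1.      0.0033  0.0008]
 [ 0.0008 -0.0023 -1.    ]]
w10
wrist 0.75 [319.4, 256.2] [ 0.5307 -0.0623  0.1608]
wrist 1877 top circle ((0.5329468846321106, -0.0672457367181778), 0.014887788332998753) z 0.160495559641518
{'point': [305.9, 376.3], 'score': 0.88}
{'point': [359.0, 320.0], 'score': 0.56}
```

View pics/s3.png

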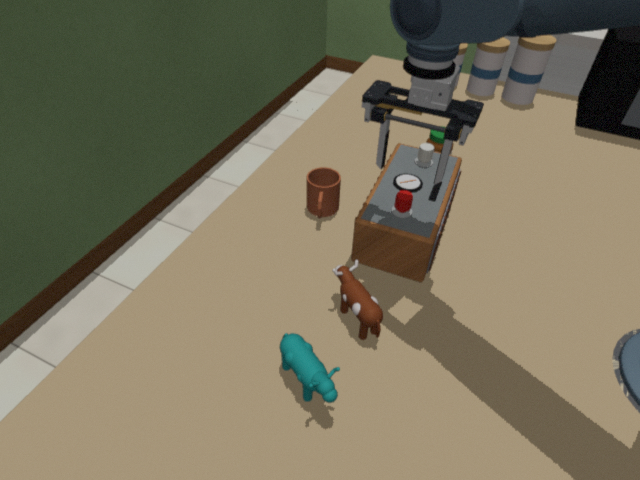

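The red knob is home at (403,202), with its top back at 0.1605. The white knob (427,152) and the cow (359,302) haven't moved, and the gripper is clear.

```bash
python3 -c "
from rig import env
print(env.hand_in())"
```

```text
the job is handed in; nothing more can be done
None
```

I pulled the red knob up about 15 mm, held it there for about a second, let it back down fully home and released it, then handed the job in at about 9 s; the white knob and the cow look unmoved in the last side picture, and the hand-in gave no verdict.

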